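# Start the soak timers in order

### The job

Start three of the specimen soak timers on the microscope bench: with a fingertip, lightly press down the black key on top of the round timer, then the long rectangular one, then the large square one, each until it is well over halfway in, where it stays, without ramming it against its stop. Do not press the small square timer's key, do not pick up or push any timer out of its place, and leave everything else on the bench alone.

Things in the scene. Friction and masses are not known exactly. Their poses are not given: they have to be found in the camera images.
- round_timer: Loose light grey plastic soak timer, round case, 76 dia (pressed first), 40 mm high, standing on the table, 0.14 to 0.4 kg. Origin at the centre of its underside, z up; it may be turned up to 0.8 rad either way. One black round push key stands in the middle of its top. Sizes in mm.
- round_key_top (a point): Centre of the top face of the round timer's black key: a flat round cap 26 mm dia. Up, it lies 58 mm above the table, 18 mm above the case; it goes down with the key.
- round_key (a joint): Travel of the round timer's key straight down, in m: 0 up (off), 0.014 at the hard stop. A push of about 3.2 N starts it, rising evenly to about 5.3 N just before the stop (rigid there: driving on soon passes 20 N); it stays where it is left. The timer runs once the key is more than 0.007 down.
- oblong_timer: Loose light grey plastic soak timer, long rectangular case, 50 (x) by 116 (y) (pressed second), 40 mm high, standing on the table, 0.14 to 0.4 kg. Origin at the centre of its underside, z up; it may be turned up to 0.8 rad either way. One black round push key stands in the middle of its top. Sizes in mm.
- oblong_key_top (a point): Centre of the top face of the oblong timer's black key: a flat round cap 26 mm dia. Up, it lies 58 mm above the table, 18 mm above the case; it goes down with the key.
- oblong_key (a joint): Travel of the oblong timer's key straight down, in m: 0 up (off), 0.014 at the hard stop. A push of about 3.2 N starts it, rising evenly to about 5.3 N just before the stop (rigid there: driving on soon passes 20 N); it stays where it is left. The timer runs once the key is more than 0.007 down.
- large_square_timer: Loose light grey plastic soak timer, large square case, 76 by 76 (pressed third), 40 mm high, standing on the table, 0.14 to 0.4 kg. Origin at the centre of its underside, z up; it may be turned up to 0.8 rad either way. One black round push key stands in the middle of its top. Sizes in mm.
- large_square_key_top (a point): Centre of the top face of the large square timer's black key: a flat round cap 26 mm dia. Up, it lies 58 mm above the table, 18 mm above the case; it goes down with the key.
- large_square_key (a joint): Travel of the large square timer's key straight down, in m: 0 up (off), 0.014 at the hard stop. A push of about 3.2 N starts it, rising evenly to about 5.3 N just before the stop (rigid there: driving on soon passes 20 N); it stays where it is left. The timer runs once the key is more than 0.007 down.
- small_square_timer: Loose light grey plastic soak timer, small square case, 46 by 46 (not to be started), 40 mm high, standing on the table, 0.14 to 0.4 kg. Origin at the centre of its underside, z up; it may be turned up to 0.8 rad either way. One black round push key stands in the middle of its top. Sizes in mm.
- small_square_key_top (a point): Centre of the top face of the small square timer's black key: a flat round cap 26 mm dia. Up, it lies 58 mm above the table, 18 mm above the case; it goes down with the key.
- small_square_key (a joint): Travel of the small square timer's key straight down, in m: 0 up (off), 0.014 at the hard stop. A push of about 3.2 N starts it, rising evenly to about 5.3 N just before the stop (rigid there: driving on soon passes 20 N); it stays where it is left. Must stay up: under 0.003.
- dish: Bystander to leave alone, loose: shallow clear glass dish with a small brown specimen in it, 60 dia, 16 high (mm). Origin at the centre of its underside.
- cup: Bystander to leave alone, loose: white plastic cup, open top, 68 dia at the rim, 75 high (mm). Origin at the centre of its underside.
- jar: Bystander to leave alone, loose: small white jar with a red screw cap, 48 dia, 55 high (mm). Origin at the centre of its underside.
- small_cup: Bystander to leave alone, loose: small white plastic cup, open top, 58 dia at the rim, 55 high (mm). Origin at the centre of its underside.
- eyepiece: Bystander to leave alone, loose: black microscope eyepiece standing on end, 40 dia, 52 high (mm). Origin at the centre of its underside.
- lens_carton: Bystander to leave alone, loose: closed yellow carton, 60 x 90, 55 high (mm). Origin at the centre of its underside.

How it is judged:
By the outcome, as a careful person would: the job done as asked, in the order asked, and still so for the second after the job is handed in, with the robot touching nothing.
It also fails if it takes over 48 s, if anything falls off the work surface, if the arm or the gripper's body presses on something with over 40 N, if the wrist force passes 120 N, or if a joint passes its speed limit or range.

### The arm

A 7-joint arm with a two-finger parallel gripper is mounted at the origin on the work surface. World frame = base frame: x ahead of the robot, y to its left, z up, the work surface at z = 0. Lengths are in m, angles in rad, forces in N, time in s.
With the tool pointing down it reaches from about 0.35 to 0.775 m from the base axis. Payload 3.1 kg.
Tool frame: the origin (TCP) lies at the very end of the fingers, on their centre line; the grasp point (between the pads) lies 19 mm behind it; z points along the fingers, y is the line along which they close (so a half turn about z gives the same grasp; the last joint's range is limited). The gripper opens to 85 mm and grips with 20 to 120 N. Pads are 22 mm wide; open, the fingers measure 114 mm over their backs; the gripper's body (76 mm by 85 mm) begins 54 mm behind the grasp point. The pads swing forward as they close: fully open they stand 13 mm farther back than shut.
Start: joints at [1.073, 0.311, 0.014, 1.512, -0.004, 1.319, -0.027], TCP at [0.242, -0.494, 0.231] pointing down, gripper open.
Joint ranges: [-2.7, 2.7], [-0.3, 1.91], [-1.27, 1.3], [0.12, 2.57], [-1.44, 4.58], [0.2, 2.03], [-3.05, 3.05]. Speed limits (rad/s): [2.79, 2.79, 3.14, 3.14, 3.14, 3.14, 3.14].

### API

Orientations are given as a rotation vector (axis times angle).
In Python, from cell import ctrl gives the robot as it stands. The module is installed in compiled form; this text tells all that it offers.
- The arm moves only by the tool apply_moves, never from a script. Its argument "steps" is text: rows parted by semicolons, each of 7 numbers parted by spaces: the turn, a rotation vector about the tool's x, y, z in rad, then the shift along the tool's x, y, z in cm, then the opening in per cent of the stroke, from 0 (shut) to 100 (fully open). In form: wx wy wz x y z jaw; .... A call has 1 to 20 rows; each row shifts and turns the commanded pose from where the row before left it, along the tool's axes as they then stand; what a row does not reach is not made up. A row lasts 1/8 s, in which the tool goes at most 62.5 mm and 10.7 degrees, less where a joint would pass 70% of its speed; a pose out of reach is approached as far as the arm can. A call with a gripper value outside its range is refused whole. The fingers move at their own pace and stop on an object; "squeeze" is the grip in N (left out, the last holds). Time passes only in rows, so rows that do not move let the fingers close. It gives the time, the measured TCP pose, the force, the opening and the grip force at its end, in the units of the state.
- ctrl.state(): the state, without advancing time (a new reading comes with each control period).
- ctrl.capture(name): name is "side" or "top"; returns (picture, depth): 420x560x3 uint8, red, green, blue; 420x560 float32, m along the optical axis (not along the pixel's ray), 0 where there is no reading.
- ctrl.camera_info(name): a dict with "camera_matrix" (3x3 intrinsics, pixels), "k1" (the pictures are not rectified: a ray, as slopes to the right and down, at radius r is drawn at 1 + k1 r^2 times it, then the intrinsics apply), "R" (3x3) and "t" (3): a world point X has camera coordinates R X + t. Camera axes: x right, y down, z forward; pixel columns grow to the right and rows downward; lengths in m; the calibration is good to about 2 mm. A picture is of the moment at which its call begins. camera_info takes no time and is no camera call.
- ctrl.sign_off(): hands the job in; it is judged then, once.
The state is a dict: "time_s": time; "qpos": joint angles; "dq": joint speeds; "tau": joint torques, N m; "tool_pos": TCP position; "orientation": TCP orientation; "force": force on the tool from outside, world axes, zero at the start; "torque": the same for the moment, N m; "width": opening from 0.0 (shut) to 1.0 (fully open); "gripper_force": force on a finger pad.
Only numpy, scipy, OpenCV 4.12 (cv2) and the standard library are available. Lean on these libraries where they do the work, as an engineer would, in place of code of your own. Each camera call takes 0.05 s, during which the arm holds its last target. There are 200 camera calls.

## Working session

There is one attempt and no reset: what is moved stays moved. The work goes in short steps, Python scripts to look and compute and a tool call to move; the robot and the scene stay as the last step left them, time stands still between calls to the robot, and variables do not carry over. Pictures are saved under pics/ and viewed, at most 10 in all, crops included, and the job is handed in when it is done.

Besides the shell and the picture viewer there is one more tool, called after "Call:" by a JSON object that holds its "method" and its "body". apply_moves: Moves the arm, as the interface text tells. Its arguments: {"type":"object","properties":{"steps":{"type":"string"},"squeeze":{"type":"number"}},"required":["steps"]}

```bash
mkdir -p pics
cat > h.py <<'E'
import numpy as np, cv2
from cell import ctrl
def ray(name,u,v):
    c=ctrl.camera_info(name);K=np.array(c["camera_matrix"]);k=c["k1"]
    d=np.array([(u-K[0,2])/K[0,0],(v-K[1,2])/K[1,1]]);s=d.copy()
    for _ in range(30): s=d/(1+k*(s@s))
    R=np.array(c["R"]);t=np.array(c["t"])
    return -R.T@t, R.T@np.array([s[0],s[1],1])
def onplane(name,u,v,z):
    o,d=ray(name,u,v); return o+d*(z-o[2])/d[2]
def atdepth(name,u,v,dep):
    o,d=ray(name,u,v); return o+d*dep
E
python3 - <<'E'
from h import *
for n in("top","side"):
    p,d=ctrl.capture(n); cv2.imwrite(f"pics/{n}0.png",p[:,:,::-1]); np.savez(f"pics/{n}0.npz",p=p,d=d)
    print(n,ctrl.camera_info(n))
print(ctrl.state())
E
```

```text
top {'camera_matrix': array([[472.87578137,   0.        , 280.73614624],
       [  0.        , 472.87578137, 211.61784098],
       [  0.        ,   0.        ,   1.        ]]), 'k1': -0.09062377809311807, 'R': array([[ 0.06248845, -0.99803097,  0.00541942],
       [-0.97332745, -0.06214093, -0.22084426],
       [ 0.22074618,  0.00852535, -0.97529403]]), 't': array([-0.04583493,  0.62729175,  0.9697469 ])}
side {'camera_matrix': array([[453.96370831,   0.        , 287.56976916],
       [  0.        , 453.96370831, 208.73501106],
       [  0.        ,   0.        ,   1.        ]]), 'k1': -0.05335764292324933, 'R': array([[-0.86526764, -0.50096018, -0.01873   ],
       [-0.32581696,  0.59036643, -0.73845162],
       [ 0.38099242, -0.63285573, -0.67404629]]), 't': array([0.5260776 , 0.26518422, 0.81534231])}
{'time_s': 0.1, 'qpos': array([ 1.07327866,  0.31164341,  0.0140092 ,  1.51289562, -0.0043829 ,
        1.31920434, -0.02721076]), 'dq': array([ 0.00084128,  0.00074416, -0.0001732 , -0.0034484 , -0.00022805,
        0.00166279,  0.00058029]), 'tau': array([ 4.49800264e-04, -3.80854297e+01,  1.46413576e-01, -2.31241894e+01,
        1.22540045e-02,  8.06448050e-03, -1.39857798e-05]), 'tool_pos': array([ 0.24181948, -0.49325902,  0.23033144]), 'orientation': array([-3.05834969e+00, -7.09437418e-01,  9.20054697e-04]), 'force': array([-0.61243475, -0.53532899, -0.19832178]), 'torque': array([ 0.02471206, -0.01545756,  0.03165752]), 'gripper_force': 0.0, 'width': 0.9981720620532959}
```

View pics/top0.png

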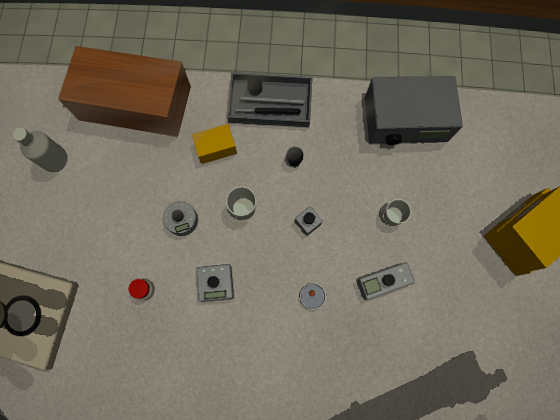

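View pics/side0.png

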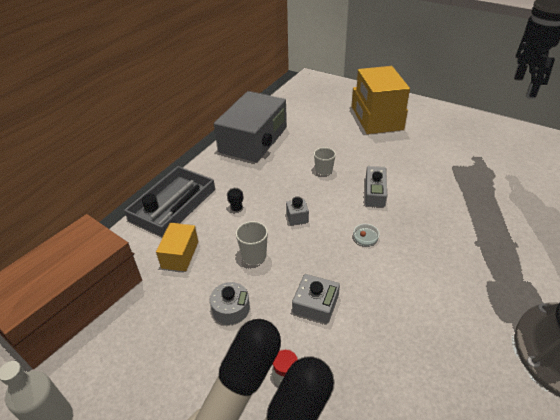

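The top view shows the round key near (177,215), the large square key near (213,282), the oblong key near (388,280) and the small square key near (309,218). In the side view they are near (228,292), (316,288), (377,176) and (297,202). Next I'll measure the black caps in both views.

Run:
```python
from h import *
D={n:np.load(f"pics/{n}0.npz") for n in("top","side")}
S={"round":((177,215),(228,292)),"square":((213,282),(316,288)),"oblong":((388,280),(377,176)),"small":((309,218),(297,202))}
for k,(a,b) in S.items():
    rs=[]
    for n,(u,v) in(("top",a),("side",b)):
        p=D[n]["p"];d=D[n]["d"]
        m=(p.max(2)<50).astype(np.uint8)
        _,L,st,c=cv2.connectedComponentsWithStats(m)
        l=L[v,u]; print(k,n,"area",st[l,4],"bbox",st[l,:4],"cent",c[l].round(1))
        # top-face points: depth back-projected, height near 0.058
        ys,xs=np.mgrid[v-16:v+17,u-16:u+17]; P=np.array([atdepth(n,x,y,d[y,x]) for x,y in zip(xs.ravel(),ys.ravel())])
        s=(P[:,2]>.051)&(P[:,2]<.066); uv=np.c_[xs.ravel(),ys.ravel()][s]
        if s.sum():
            q=P[s]; (cx,cy),r=cv2.minEnclosingCircle(uv.astype(np.float32))
            print("   depth-top n",s.sum(),"mean",q.mean(0).round(4),"ext",np.ptp(q,0).round(4),"px",uv.mean(0).round(1), "ray@.058",onplane(n,*uv.mean(0),.058).round(4))
            rs.append(ray(n,*uv.mean(0)))
    if len(rs)==2:
        (o1,d1),(o2,d2)=rs; t=np.linalg.lstsq(np.c_[d1,-d2],o2-o1,rcond=None)[0]
        x1=o1+d1*t[0];x2=o2+d2*t[1]; print("  TRI",((x1+x2)/2).round(4),"gap",np.linalg.norm(x1-x2).round(4))
```

```text
round top area 71 bbox [172 212  12  10] cent [178.  216.8]
   depth-top n 109 mean [0.6092 0.2232 0.058 ] ext [0.0244 0.0244 0.0104] px [177.5 215.1] ray@.058 [0.6091 0.2232 0.058 ]
round side area 135 bbox [222 287  13  14] cent [227.9 293.3]
   depth-top n 141 mean [0.6073 0.2278 0.0578] ext [0.0256 0.0269 0.0098] px [227.5 292.2] ray@.058 [0.6072 0.228  0.058 ]
  TRI [0.6104 0.2246 0.052 ] gap 0.0001
square top area 105 bbox [207 276  12  12] cent [212.9 281.6]Traceback (most recent call last):
  File "<stdin>", line 12, in <module>
  File "h.py", line 12, in atdepth
    o,d=ray(name,u,v); return o+d*dep
        ~~~^^^^^^^^^^
  File "h.py", line 4, in ray
    c=ctrl.camera_info(name);K=np.array(c["camera_matrix"]);k=c["k1"]
ValueError: time passes only in moves, steps and waits
```

```bash
sed -i 's/^def ray/import functools\ninfo=functools.lru_cache(None)(lambda n: ctrl.camera_info(n))\ndef ray/; s/c=ctrl.camera_info(name);/c=info(name);/' h.py
python3 - <<'E'
from h import *
D={n:np.load(f"pics/{n}0.npz") for n in("top","side")}
S={"round":((177,215),(228,292)),"square":((213,282),(316,288)),"oblong":((388,280),(377,176)),"small":((309,218),(297,202)),
"cup":((240,203),(252,240)),"dish":((312,295),(366,235)),"scup":((397,211),(324,160)),"jar":((139,289),(285,362))}
for k,(a,b) in S.items():
    for n,(u,v) in(("top",a),("side",b)):
        d=D[n]["d"]; big=k in("cup","dish","scup","jar"); w=22 if big else 16
        lo,hi={"cup":(.06,.09),"dish":(.008,.03),"scup":(.045,.07),"jar":(.045,.07)}.get(k,(.051,.066))
        ys,xs=np.mgrid[v-w:v+w+1,u-w:u+w+1]; P=np.array([atdepth(n,x,y,d[y,x]) for x,y in zip(xs.ravel(),ys.ravel())])
        s=(P[:,2]>lo)&(P[:,2]<hi)
        uv=np.c_[xs.ravel(),ys.ravel()][s]; q=P[s]
        if len(q): print(k,n,s.sum(),"mean",q.mean(0).round(4),"mid",((q.max(0)+q.min(0))/2).round(4),"ext",np.ptp(q,0).round(3))
        if not big:
            s=(P[:,2]>.034)&(P[:,2]<.047); q=P[s]
            r=cv2.minAreaRect(q[:,:2].astype(np.float32)*1000); print("   case",s.sum(),np.round(r[0],1),np.round(r[1],1),round(r[2],1))
E
```

```text
round top 109 mean [0.6092 0.2232 0.058 ] mid [0.6086 0.2236 0.0569] ext [0.024 0.024 0.01 ]
   case 704 [611.1 226.1] [71.4 69.5] 4.5
round side 141 mean [0.6073 0.2278 0.0578] mid [0.6078 0.226  0.0559] ext [0.026 0.027 0.01 ]
   case 656 [612.1 223.2] [63.6 67.1] 33.6
square top 103 mean [0.4676 0.1307 0.0578] mid [0.4679 0.1307 0.0581] ext [0.024 0.022 0.01 ]
   case 953 [468.3 133.1] [71.3 71.6] 4.8
square side 140 mean [0.4658 0.1343 0.0578] mid [0.4666 0.1333 0.057 ] ext [0.025 0.027 0.012]
   case 761 [470.  126.6] [63.6 76.5] 26.2
oblong top 105 mean [ 0.4947 -0.2497  0.0577] mid [ 0.495  -0.25    0.0568] ext [0.026 0.023 0.011]
   case 676 [ 495.9 -252.8] [50.3 92.3] 22.1
oblong side 80 mean [ 0.4932 -0.246   0.0583] mid [ 0.494  -0.2471  0.0574] ext [0.024 0.025 0.012]
   case 457 [ 495.6 -250.5] [ 49.6 114.2] 20.7
small top 107 mean [ 0.6218 -0.0689  0.0582] mid [ 0.6223 -0.0685  0.0569] ext [0.025 0.025 0.012]
   case 301 [622.5 -69. ] [46.9 46.3] 43.7
small side 85 mean [ 0.6198 -0.0659  0.0581] mid [ 0.622  -0.0672  0.0568] ext [0.025 0.027 0.011]
   case 228 [620.2 -66.8] [46.2 48.4] 42.3
cup top 213 mean [0.652  0.0856 0.0718] mid [0.6471 0.0835 0.0702] ext [0.067 0.065 0.02 ]
cup side 386 mean [0.6463 0.0838 0.0699] mid [0.6465 0.0848 0.0692] ext [0.069 0.069 0.018]
dish top 167 mean [ 0.4555 -0.0892  0.0151] mid [ 0.4531 -0.0887  0.0145] ext [0.059 0.057 0.013]
dish side 238 mean [ 0.4525 -0.0871  0.0142] mid [ 0.4519 -0.0878  0.0143] ext [0.059 0.061 0.013]
scup top 162 mean [ 0.6528 -0.2716  0.0534] mid [ 0.6509 -0.2692  0.0528] ext [0.055 0.056 0.015]
scup side 182 mean [ 0.6509 -0.2684  0.0521] mid [ 0.6504 -0.2687  0.0525] ext [0.058 0.061 0.015]
jar top 335 mean [0.4431 0.2921 0.0547] mid [0.4431 0.293  0.0532] ext [0.043 0.044 0.015]
jar side 407 mean [0.4423 0.2969 0.0553] mid [0.4424 0.2955 0.0523] ext [0.035 0.044 0.014]
```

Caps sit at 58 mm, as they must, and the case sizes match. Averaging both views gives round (0.608, 0.225), oblong (0.494, -0.248) and large square (0.467, 0.132).

```bash
cat >> h.py <<'E'
from scipy.spatial.transform import Rotation as Ro
T={"round":(.608,.225),"oblong":(.494,-.248),"square":(.467,.132)}
def go(k,z):
    s=ctrl.state(); R=Ro.from_rotvec(s["orientation"]).as_matrix()
    d=np.array([*T[k],z])-s["tool_pos"]
    print(s["time_s"],s["tool_pos"].round(4),"F",s["force"].round(2),"shift cm",(R.T@d*100).round(2),"Rz",R[:,2].round(4),"rows",np.linalg.norm(d)/.0625)
E
python3 -c "
from h import *
go('round',.16)"
```

```text
0.1 [ 0.2418 -0.4933  0.2303] F [-0.61 -0.54 -0.2 ] shift cm [ 64.5  -48.35   7.13] Rz [-0.001   0.0019 -1.    ] rows 12.948446321843011
```

Call:
{"method": "apply_moves", "body": {"steps": "0 0 0 2 -1.5 0 0; 0 0 0 4 -3 0 0; 0 0 0 4 -3 0 0; 0 0 0 4 -3 0 0; 0 0 0 4 -3 0 0; 0 0 0 4 -3 0 0; 0 0 0 4 -3 0 0; 0 0 0 4 -3 0 0; 0 0 0 4 -3 0 0; 0 0 0 4 -3 0 0; 0 0 0 4 -3 0 0; 0 0 0 4 -3 0 0; 0 0 0 4 -3 1 0; 0 0 0 4 -3 1.5 0; 0 0 0 4 -3 1.5 0; 0 0 0 4 -3 1.5 0; 0 0 0 2 -1.5 1.5 0; 0 0 0 0.5 -0.35 0 0; 0 0 0 0 0 0 0; 0 0 0 0 0 0 0"}}

```text
time_s: 2.6
tool_pos: [0.609, 0.2224, 0.1623]
orientation: [3.06, 0.706, 0.002]
force: [-0.2, -0.1, -0.0]
width: -0.003
gripper_force: 0.0
```

```bash
python3 -c "
from h import *
go('round',.066)"
```

```text
2.6 [0.609  0.2224 0.1623] F [-0.16 -0.1  -0.04] shift cm [ 0.02 -0.29  9.63] Rz [ 0.0015 -0.001  -1.    ] rows 1.54096016036738
```

Call:
{"method": "apply_moves", "body": {"steps": "0 0 0 0 -0.3 2 0; 0 0 0 0 0 3 0; 0 0 0 0 0 2.6 0; 0 0 0 0 0 1.5 0; 0 0 0 0 0 0.5 0; 0 0 0 0 0 0 0; 0 0 0 0 0 0 0"}}

```text
time_s: 3.48
tool_pos: [0.6079, 0.2273, 0.0666]
orientation: [-3.06, -0.71, -0.004]
force: [-0.1, 0.5, 0.3]
width: 0.002
gripper_force: 0.0
```

Run:
```python
from h import *
go('round',.058)
a,b=[ctrl.capture(n)[0][y-60:y+60,x-70:x+70,::-1] for n,x,y in(("top",177,215),("side",228,270))]
cv2.imwrite("pics/c1.png",cv2.resize(np.hstack([a,b]),None,fx=2.8,fy=2.8,interpolation=2))
```

```text
3.475 [0.6079 0.2273 0.0666] F [-0.15  0.53  0.33] shift cm [-0.1   0.21  0.86] Rz [ 2.2e-03  9.0e-04 -1.0e+00] rows 0.14288429961566396
```

View pics/c1.png

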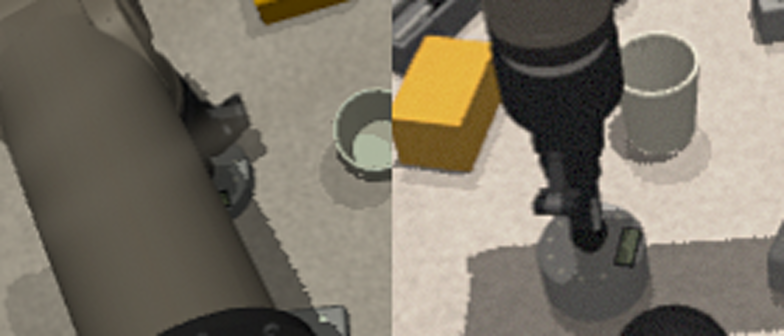

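The side crop shows the shut fingertips right above the round key, at crop pixel (590,235). The top view is hidden by the arm. I'll press gently and watch the force.

Call:
{"method": "apply_moves", "body": {"steps": "0 0 0 0 0.1 0.2 0; 0 0 0 0 0 0.2 0; 0 0 0 0 0 0.2 0; 0 0 0 0 0 0.1 0; 0 0 0 0 0 0.1 0; 0 0 0 0 0 0.1 0; 0 0 0 0 0 0.1 0; 0 0 0 0 0 0 0"}}

```text
time_s: 4.58
tool_pos: [0.6074, 0.2259, 0.0553]
orientation: [3.06, 0.71, -0.0]
force: [-0.9, -0.2, 3.5]
width: 0.001
gripper_force: 1.6
```

Call:
{"method": "apply_moves", "body": {"steps": "0 0 0 0 0 0.1 0; 0 0 0 0 0 0.1 0; 0 0 0 0 0 0.1 0; 0 0 0 0 0 0.1 0; 0 0 0 0 0 0.1 0; 0 0 0 0 0 0 0; 0 0 0 0 0 0 0"}}

```text
time_s: 5.45
tool_pos: [0.6075, 0.226, 0.0501]
orientation: [3.06, 0.71, -0.0]
force: [-1.8, -1.5, 3.4]
width: 0.0
gripper_force: 1.6
```

Call:
{"method": "apply_moves", "body": {"steps": "0 0 0 0 0 0.1 0; 0 0 0 0 0 0.1 0; 0 0 0 0 0 0.05 0; 0 0 0 0 0 0 0; 0 0 0 0 0 0 0"}}

```text
time_s: 6.08
tool_pos: [0.6074, 0.226, 0.0477]
orientation: [3.06, 0.71, -0.0]
force: [-1.7, -1.4, 3.8]
width: -0.0
gripper_force: 2.1
```

Call:
{"method": "apply_moves", "body": {"steps": "0 0 0 0 0 -0.1 0; 0 0 0 0 0 -0.3 0; 0 0 0 0 0 -1 0; 0 0 0 0 0 -3 0; 0 0 0 0 0 -4 0; 0 0 0 0 0 -2.6 0; 0 0 0 0 0 0 0"}}

```text
time_s: 6.95
tool_pos: [0.6095, 0.2273, 0.1614]
orientation: [-3.059, -0.709, -0.011]
force: [-0.3, 0.1, 0.7]
width: 0.002
gripper_force: 0.0
```

```bash
python3 -c "
from h import *
go('oblong',.158)"
```

```text
6.95 [0.6095 0.2273 0.1614] F [-0.35  0.09  0.69] shift cm [-31.29  37.59   0.12] Rz [ 0.0067  0.003  -1.    ] rows 7.8262593811673105
```

Call:
{"method": "apply_moves", "body": {"steps": "0 0 0 -1.2 1.6 0 0; 0 0 0 -2.5 3 0 0; 0 0 0 -3 3.5 0 0; 0 0 0 -3 3.5 0 0; 0 0 0 -3 3.5 0 0; 0 0 0 -3 3.5 0 0; 0 0 0 -3 3.5 0 0; 0 0 0 -3 3.5 0 0; 0 0 0 -3 3.5 0 0; 0 0 0 -2.5 3 0 0; 0 0 0 -2 3 0 0; 0 0 0 -1 2 0 0; 0 0 0 0 0 0 0; 0 0 0 0 0 0 0"}}

```text
time_s: 8.7
tool_pos: [0.4988, -0.2388, 0.1569]
orientation: [-3.058, -0.71, 0.002]
force: [0.1, 0.1, -0.3]
width: -0.002
gripper_force: 0.0
```

```bash
cat >> h.py <<'E'
def key(n,u,v,w=18,lo=.042):
    p,d=ctrl.capture(n); ys,xs=np.mgrid[v-w:v+w+1,u-w:u+w+1]; ys=ys.ravel();xs=xs.ravel()
    P=np.array([atdepth(n,x,y,d[y,x]) for x,y in zip(xs,ys)]); bl=p[ys,xs].max(1)<75
    s=bl&(P[:,2]>lo)&(P[:,2]<.07); c=(P[:,2]>.034)&(P[:,2]<.042)
    print(n,(u,v),s.sum(),"mean",P[s].mean(0).round(4),"z quart",np.percentile(P[s,2],[25,50,75]).round(4), "case mid",((P[c].max(0)+P[c].min(0))/2).round(4), "case z",np.median(P[c,2]).round(4))
    return p
E
python3 -c "
from h import *
go('oblong',.066)
key('top',177,217);key('side',228,296);key('top',213,282);key('side',316,288)"
```

```text
8.7 [ 0.4988 -0.2388  0.1569] F [ 0.15  0.06 -0.25] shift cm [-0.83  0.64  9.09] Rz [-0.0018  0.0018 -1.    ] rows 1.463959105902107
top (177, 217) 117 mean [0.6055 0.2225 0.0468] z quart [0.0452 0.0469 0.0486] case mid [0.6097 0.2246 0.038 ] case z 0.0396
side (228, 296) 122 mean [0.6058 0.2273 0.0474] z quart [0.0467 0.0477 0.0485] case mid [0.6082 0.2271 0.038 ] case z 0.0401
top (213, 282) 122 mean [0.4643 0.1305 0.0555] z quart [0.0559 0.0571 0.0587] case mid [0.4685 0.131  0.0381] case z 0.0395
side (316, 288) 163 mean [0.4627 0.1355 0.0546] z quart [0.0529 0.0569 0.0588] case mid [0.4677 0.1324 0.038 ] case z 0.0404
```

The round key now stands at 47.5 mm, about 10.5 mm down, and its case hasn't moved. The oblong is next, pressed to the same height.

Call:
{"method": "apply_moves", "body": {"steps": "0 0 0 -0.4 0.3 1 0; 0 0 0 -0.4 0.3 3 0; 0 0 0 0 0 3 0; 0 0 0 0 0 1.5 0; 0 0 0 0 0 0.4 0; 0 0 0 0 0 0 0; 0 0 0 0 0 0 0"}}

```text
time_s: 9.78
tool_pos: [0.4961, -0.2493, 0.07]
orientation: [3.059, 0.71, 0.003]
force: [-0.5, -0.5, 1.2]
width: -0.004
gripper_force: 0.0
```

Run:
```python
from h import *
go('oblong',.048)
a,b=[ctrl.capture(n)[0][y-60:y+60,x-70:x+70,::-1] for n,x,y in(("top",388,280),("side",377,176))]
cv2.imwrite("pics/c2.png",cv2.resize(np.hstack([a,b]),None,fx=2.8,fy=2.8,interpolation=2))
```

```text
9.775 [ 0.4961 -0.2493  0.07  ] F [-0.45 -0.47  1.2 ] shift cm [-0.14 -0.22  2.2 ] Rz [ 0.0022 -0.0011 -1.    ] rows 0.3538247917910025
```

View pics/c2.png

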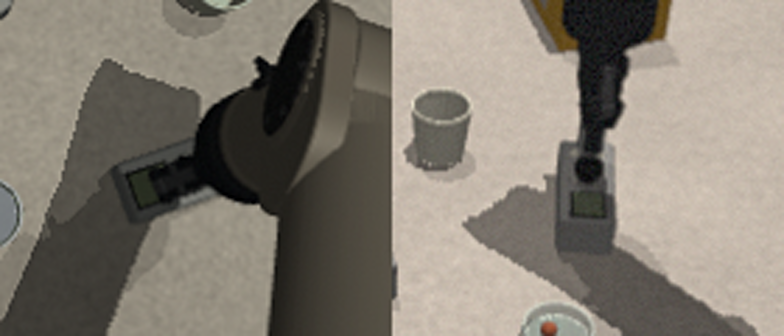

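The fingertips are over the oblong key, at crop pixel (588,165). Pressing.

Call:
{"method": "apply_moves", "body": {"steps": "0 0 0 -0.1 -0.1 0.3 0; 0 0 0 0 0 0.3 0; 0 0 0 0 0 0.2 0; 0 0 0 0 0 0.1 0; 0 0 0 0 0 0.1 0; 0 0 0 0 0 0.1 0; 0 0 0 0 0 0.1 0; 0 0 0 0 0 0.1 0; 0 0 0 0 0 0.1 0; 0 0 0 0 0 0.1 0; 0 0 0 0 0 0.1 0; 0 0 0 0 0 0.1 0; 0 0 0 0 0 0.1 0; 0 0 0 0 0 0 0; 0 0 0 0 0 0 0"}}

```text
time_s: 11.75
tool_pos: [0.4939, -0.2485, 0.0507]
orientation: [3.06, 0.71, 0.0]
force: [-0.3, 0.5, 2.7]
width: 0.002
gripper_force: 1.4
```

Call:
{"method": "apply_moves", "body": {"steps": "0 0 0 0 0 0.1 0; 0 0 0 0 0 0.1 0; 0 0 0 0 0 0.1 0; 0 0 0 0 0 0 0; 0 0 0 0 0 0 0"}}

```text
time_s: 12.38
tool_pos: [0.4939, -0.2485, 0.0477]
orientation: [3.06, 0.71, 0.0]
force: [-0.9, 0.8, 3.8]
width: -0.004
gripper_force: 1.8
```

Call:
{"method": "apply_moves", "body": {"steps": "0 0 0 0 0 -0.1 0; 0 0 0 0 0 -0.3 0; 0 0 0 0 0 -1 0; 0 0 0 0 0 -3 0; 0 0 0 0 0 -4 0; 0 0 0 0 0 -2 0; 0 0 0 0.7 -1.8 0 0; 0 0 0 1.4 -3.5 0 0; 0 0 0 1.4 -3.5 0 0; 0 0 0 1.4 -3.5 0 0; 0 0 0 1.4 -3.5 0 0; 0 0 0 1.4 -3.5 0 0; 0 0 0 1.4 -3.5 0 0; 0 0 0 1.4 -3.5 0 0; 0 0 0 1.4 -3.5 0 0; 0 0 0 1.4 -3.5 0 0; 0 0 0 1 -2 0 0; 0 0 0 0 0 0 0; 0 0 0 0 0 0 0"}}

```text
time_s: 14.75
tool_pos: [0.4659, 0.1303, 0.151]
orientation: [3.059, 0.709, -0.003]
force: [-0.0, -0.3, 0.9]
width: -0.001
gripper_force: 0.0
```

```bash
python3 -c "
from h import *
go('square',.068)
key('top',388,282);key('side',377,179)"
```

```text
14.75 [0.4659 0.1303 0.151 ] F [-0.03 -0.28  0.92] shift cm [ 0.19 -0.11  8.3 ] Rz [-0.0017 -0.0015 -1.    ] rows 1.3282754173649562
top (388, 282) 101 mean [ 0.4951 -0.2483  0.0474] z quart [0.0461 0.0477 0.0487] case mid [ 0.4945 -0.2525  0.0382] case z 0.0399
side (377, 179) 61 mean [ 0.4932 -0.2444  0.0479] z quart [0.0467 0.0483 0.0495] case mid [ 0.4929 -0.2456  0.038 ] case z 0.0405
```

The oblong key is at about 47.8 mm, so it is well past halfway. Next, the large square.

Call:
{"method": "apply_moves", "body": {"steps": "0 0 0 0.1 -0.1 1 0; 0 0 0 0 0 3 0; 0 0 0 0 0 3 0; 0 0 0 0 0 1.2 0; 0 0 0 0 0 0 0; 0 0 0 0 0 0 0; 0 0 0 0 0 0 0"}}

```text
time_s: 15.72
tool_pos: [0.4683, 0.1331, 0.0709]
orientation: [3.06, 0.71, 0.004]
force: [-0.1, 0.4, -1.0]
width: -0.003
gripper_force: 0.0
```

Run:
```python
from h import *
go('square',.048)
a,b=[ctrl.capture(n)[0][y-60:y+60,x-70:x+70,::-1] for n,x,y in(("top",213,282),("side",316,270))]
cv2.imwrite("pics/c3.png",cv2.resize(np.hstack([a,b]),None,fx=2.8,fy=2.8,interpolation=2))
```

```text
15.725 [0.4683 0.1331 0.0709] F [-0.11  0.38 -1.05] shift cm [-0.16  0.04  2.29] Rz [ 2.4e-03  5.0e-04 -1.0e+00] rows 0.3670251762014107
```

View pics/c3.png

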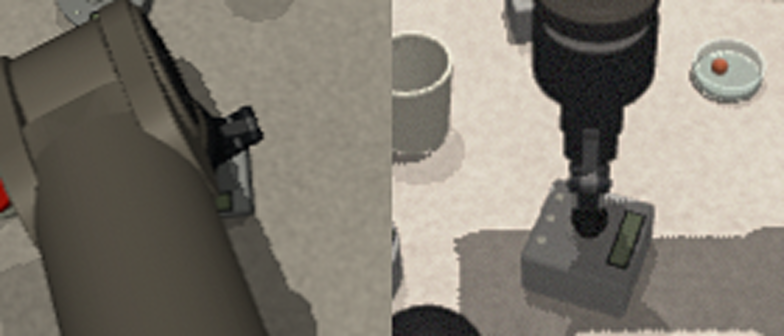

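The fingertips are over the large square key, at crop pixel (590,220). Pressing the same way.

Call:
{"method": "apply_moves", "body": {"steps": "0 0 0 -0.1 0 0.3 0; 0 0 0 0 0 0.3 0; 0 0 0 0 0 0.2 0; 0 0 0 0 0 0.1 0; 0 0 0 0 0 0.1 0; 0 0 0 0 0 0.1 0; 0 0 0 0 0 0.1 0; 0 0 0 0 0 0.1 0; 0 0 0 0 0 0.1 0; 0 0 0 0 0 0.1 0; 0 0 0 0 0 0.1 0; 0 0 0 0 0 0.1 0; 0 0 0 0 0 0.1 0; 0 0 0 0 0 0.1 0; 0 0 0 0 0 0 0; 0 0 0 0 0 0 0"}}

```text
time_s: 17.82
tool_pos: [0.4664, 0.1323, 0.0507]
orientation: [-3.06, -0.71, -0.0]
force: [0.3, 0.1, 2.7]
width: 0.003
gripper_force: 1.2
```

Call:
{"method": "apply_moves", "body": {"steps": "0 0 0 0 0 0.1 0; 0 0 0 0 0 0.1 0; 0 0 0 0 0 0.1 0; 0 0 0 0 0 0 0; 0 0 0 0 0 0 0"}}

```text
time_s: 18.45
tool_pos: [0.4664, 0.1323, 0.0477]
orientation: [-3.06, -0.71, -0.0]
force: [-0.1, -0.8, 3.9]
width: 0.002
gripper_force: 1.6
```

Call:
{"method": "apply_moves", "body": {"steps": "0 0 0 0 0 -0.1 0; 0 0 0 0 0 -0.3 0; 0 0 0 0 0 -1 0; 0 0 0 0 0 -3 0; 0 0 0 0 0 -5 0; 0 0 0 0 0 -5 0; 0 0 0 -1 2 -1 0; 0 0 0 -1.5 3 0 0; 0 0 0 -1.5 3 0 0; 0 0 0 -1.5 3 0 0; 0 0 0 -1.5 3 0 0; 0 0 0 -1.5 3 0 0; 0 0 0 -1.5 3 0 0; 0 0 0 -1.5 3 0 0; 0 0 0 -1 2 0 0; 0 0 0 0 0 0 0; 0 0 0 0 0 0 0"}}

```text
time_s: 20.58
tool_pos: [0.4644, -0.1455, 0.2021]
orientation: [-3.059, -0.712, -0.001]
force: [0.5, 0.2, 0.5]
width: 0.002
gripper_force: 0.0
```

```bash
python3 -c "
from h import *
go('square',.068)
key('top',213,284);key('side',316,292)
key('top',177,217);key('side',228,296);key('side',377,179)
p=key('side',297,203); cv2.imwrite('pics/end.png',p[:,:,::-1])"
```

```text
20.575 [ 0.4644 -0.1455  0.2021] F [0.45 0.17 0.47] shift cm [ 12.49 -24.77  13.44] Rz [ 4.0e-04  1.1e-03 -1.0e+00] rows 4.931492313627666
top (213, 284) 112 mean [0.4644 0.1312 0.0468] z quart [0.0456 0.0468 0.0486] case mid [0.4655 0.1307 0.038 ] case z 0.0395
side (316, 292) 139 mean [0.4622 0.1351 0.047 ] z quart [0.0461 0.0478 0.0486] case mid [0.467  0.1342 0.0381] case z 0.0403
top (177, 217) 110 mean [0.6061 0.2233 0.0472] z quart [0.0459 0.0471 0.0489] case mid [0.6097 0.2244 0.0382] case z 0.0397
side (228, 296) 126 mean [0.6055 0.2271 0.0471] z quart [0.0463 0.0475 0.0482] case mid [0.6081 0.2267 0.0381] case z 0.04
side (377, 179) 74 mean [ 0.4911 -0.2388  0.0473] z quart [0.0448 0.0477 0.0493] case mid [ 0.4935 -0.2486  0.038 ] case z 0.0406
side (297, 203) 91 mean [ 0.6188 -0.0643  0.0557] z quart [0.053  0.0582 0.0594] case mid [ 0.6205 -0.067   0.0384] case z 0.0402
```

View pics/end.png

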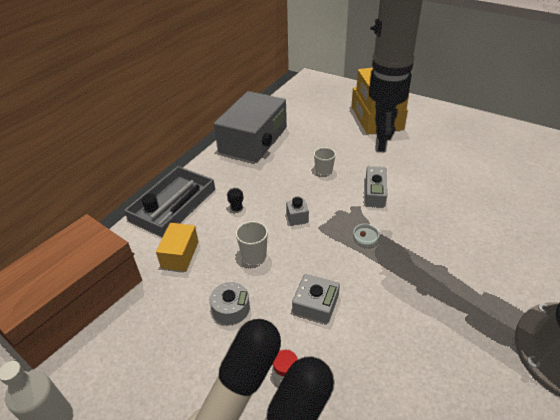

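The keys at (228,296), (316,291) and (377,178) are down at about 47.5 mm. The small square key at (297,202) is still up at 58 mm, nothing else has moved, and the arm is clear.

```bash
python3 -c "
from h import *
print(ctrl.sign_off())"
```

```text
the job is handed in; nothing more can be done
None
```

I pressed the round, oblong and large square timer keys in that order, each to about 10.5 mm of its 14 mm travel; the small square key is still up, nothing else on the bench moved, and the job is handed in after about 21 s.

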